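Open the counter hatch over its lift-over stop

TASK

Open the sliding glass hatch in the counter screen for service: lift the sash by its black pull handle so that its catch clears the stop on the sill, slide it all the way to the open end, and let it down gently behind the second stop so that it stays open. It is glass, so do not let it drop; leave everything else on the desk as it stands, and let go.

Things in the scene. Friction and masses are not known exactly. Their poses are not given: they have to be found in the camera images.
- screen: Fixed white glazed counter screen, 900 mm long, 290 mm high, across the desk; the robot is on the clerk's side. Origin: on the desk under its middle, in the plane of the sliding sash; x away from the clerk (about world +x), y along the screen, the way the hatch opens (about world +y), z up. Sill 30 mm high, x -50 to 50 mm. Head rail z 245 to 290 mm, front face at x = -22 mm. A wooden ledge lies behind.
- pull (a point): Grip point of the sash's black upright D-shaped pull handle (round bar 18 mm thick, z 86 to 229 mm with the sash down): on the bar's axis, 29 mm below its top, 200 mm above the desk, 80 mm in front (screen -x) of the sash's plane, 58 mm in front of the head rail. Room for a finger on either side along y. At y = -100 mm of the screen when closed, +100 mm when open. Axes as the screen's.
- hatch_slide (a joint): Travel of the sash (light grey frame, glass, 290 x 214 mm, about 0.8 kg, give or take a third) along the screen's +y: 0 closed at the jamb, 0.200 m fully open at a buffer. Slides with 1 to 3 N. Closed, the first stop holds its catch (free play: 0 to 0.010 m); open, the second stop does (0.190 to 0.200 m). In between it may run lifted or down on the sill.
- hatch_lift (a joint): How far the sash is lifted in its frame, straight up: 0 down on the sill, 0.022 m at most (it meets the head rail). The steel catch, 30 mm long along y, stands on the sill right below the handle (same y) and clears a stop when lifted more than 10 mm. No spring or brake: let go, it falls by its weight.
- stop_first (a point): Top middle of the first of two black lift-over stops on the clerk's edge of the sill, each 16 mm long along y, 24 mm deep and 10 mm high (z 30 to 40 mm), square-sided. This one, at y = -67 mm of the screen, holds the hatch closed.
- stop_second (a point): Top middle of the second stop, the same, at y = +67 mm of the screen; the open hatch's catch stands beyond it (towards +y).
- stapler_mid (a point): Lime-green stapler, 135 x 36 x 55 mm, point at its middle, 28 mm above the desk. A bystander.
- tape_mid (a point): Blue-grey tape dispenser, 150 x 62 x 78 mm, point at its middle, 30 mm above the desk. A bystander.
- stamp_mid (a point): Hand stamp with a turned wooden handle, 74 x 48 x 86 mm, point at its middle, 43 mm above the desk. A bystander.
- calculator_mid (a point): Grey desk calculator, 150 x 105 x 25 mm, point 10 mm above the desk. A bystander.
- card_box_mid (a point): Red card box, 110 x 165 x 76 mm with its cards, point at its middle, 33 mm above the desk. A bystander.
- mug_mid (a point): Blue mug, 80 mm wide, 95 mm tall, point at its middle. A bystander.
- spray_mid (a point): White spray bottle with a blue trigger head, 76 mm in diameter, 224 mm tall, point at its middle. A bystander.

How it is judged:
By the outcome, as a careful person would: the job done as asked, in the order asked, and still so for the second after the job is handed in, with the robot touching nothing.
It also fails if it takes over 40 s, if anything falls off the work surface, if the arm or the gripper's body presses on something with over 40 N, if the wrist force passes 120 N, or if a joint passes its speed limit or range.

ROBOT

A 6-joint arm with a two-finger parallel gripper is mounted at the origin on the work surface. World frame = base frame: x ahead of the robot, y to its left, z up, the work surface at z = 0. Lengths are in m, angles in rad, forces in N, time in s.
With the tool pointing down it reaches from about 0.225 to 0.875 m from the base axis. Payload 3.4 kg.
Tool frame: the origin (TCP) lies midway between the tips of the shut fingers; the grasp point (between the pads) lies 19 mm behind it; y points along the fingers, z is the direction in which the jaws open and shut, and the axes are right-handed (so a half turn about y gives the same grasp; the last joint's range is limited). The gripper opens to 85 mm and grips with 20 to 120 N. Pads are 22 mm wide; open, the fingers measure 114 mm over their backs; the gripper's body (76 mm by 85 mm) begins 54 mm behind the grasp point. The pads swing forward as they close: fully open they stand 13 mm farther back than shut.
Start: joints at [1.135, 0.276, 1.505, -0, 1.361, -0.121], TCP at [0.178, 0.547, 0.231] pointing down, gripper open.
Joint ranges: [-2.89, 2.89], [-0.75, 2.08], [0.22, 2.7], [-1.18, 4.32], [0.11, 2.71], [-2.7, 2.7]. Speed limits (rad/s): [2.57, 2.57, 3.14, 3.14, 3.14, 3.14].

INTERFACE

Orientations are given as a unit quaternion [x, y, z, w].
In Python, from bench import sensors, imaging, env gives the robot as it stands.
- The arm moves only by the tool move_arm, never from a script. Its argument "targets" is a list that holds one entry, the list of rows, each a list of 6 numbers: the shift along the tool's x, y, z in mm, then the turn, a rotation vector about the tool's x, y, z in degrees. In form: [[[dx, dy, dz, ax, ay, az], ...]]. A call has 1 to 12 rows; each row shifts and turns the pose as measured when the row begins, along the tool's axes as they then stand; what a row does not reach is not made up. A row lasts 1/10 s, in which the tool goes at most 50 mm and 8.59 degrees, less where a joint would pass 70% of its speed; a pose out of reach is approached as far as the arm can. A call with a gripper value outside its range is refused whole. "grip" is the opening, from -1 (shut) to 1 (fully open), set as the call begins (left out, the last holds). The fingers move at their own pace and stop on an object; "force" is the grip in N (left out, the last holds). Time passes only in rows, so rows that do not move let the fingers close. It gives the time, the measured TCP pose, the force and the opening at its end, in the units of the state.
- sensors.observe(): the state, without advancing time (a new reading comes with each control period).
- imaging.snapshot(name): name is "scene" or "top" or "wrist"; returns (picture, depth): 480x640x3 uint8, red, green, blue; 480x640 float32, m along the optical axis (not along the pixel's ray), 0 where there is no reading.
- imaging.get_calibration(name): a dict with "mtx" (3x3 intrinsics, pixels), "dist_coeffs" ([k1, k2, p1, p2, k3] as OpenCV has them; the pictures are not rectified), "T" (4x4, takes a point from camera to world coordinates); the wrist camera has in their place "hand_eye" (4x4, takes a point from camera to tool coordinates, whose origin is the TCP and whose axes are the tool frame's). Camera axes: x right, y down, z forward; pixel columns grow to the right and rows downward; lengths in m; the calibration is good to about 2 mm. A picture is of the moment at which its call begins: read the wrist's pose just before it. get_calibration takes no time and is no camera call.
- env.hand_in(): hands the job in, once; it reports no verdict.
The state is a dict: "time": time; "joints": joint angles; "dq": joint speeds; "tau": joint torques, N m; "eef_pos": TCP position; "eef_rot": TCP orientation; "wrist_force": force on the tool from outside, world axes, zero at the start; "ft_torque": the same for the moment, N m; "finger_gap": finger opening in m.
Only numpy, scipy, OpenCV 4.12 (cv2) and the standard library are available. Lean on these libraries where they do the work, as an engineer would, in place of code of your own. Each camera call takes 0.05 s, during which the arm holds its last target.

## Working session

There is one attempt and no reset: what is moved stays moved. The work goes in short steps, Python scripts to look and compute and a tool call to move; the robot and the scene stay as the last step left them, time stands still between calls to the robot, and variables do not carry over. Pictures are saved under pics/ and viewed, and the job is handed in when it is done.

Besides the shell and the picture viewer there is one more tool, called by a JSON object that holds its "method" and its "body". move_arm: Moves the arm, as the interface text tells. Its arguments: {"type":"object","properties":{"targets":{"type":"array"},"grip":{"type":"number"},"force":{"type":"number"}},"required":["targets"]}

```bash
mkdir -p pics; ls
python3 - <<'E'
from bench import sensors, imaging
import cv2,numpy as np
s=sensors.observe()
for k,v in s.items(): print(k,np.round(v,4))
for n in ("scene","top"):
    p,d=imaging.snapshot(n); cv2.imwrite(f"pics/{n}0.png",p[:,:,::-1]); np.savez(f"{n}0.npz",p=p,d=d)
    c=imaging.get_calibration(n); print(n,c)
print(imaging.get_calibration("wrist"))
E
```

```text
pics
time 0.0
joints [ 1.135   0.2766  1.5061 -0.      1.3607 -0.121 ]
dq [-0.0015 -0.0009 -0.001  -0.0006  0.0008 -0.0011]
tau [-1.60000e-03 -4.16774e+01 -2.45806e+01 -1.00000e-04  1.10000e-02
 -0.00000e+00]
eef_pos [0.1778 0.5463 0.2304]
eef_rot [ 0.699  -0.111   0.1107 -0.6977]
wrist_force [ 0.1869  0.2025 -1.0365]
ft_torque [-0.0179  0.038  -0.0172]
finger_gap 0.0854
scene {'mtx': array([[441.23702281,   0.        , 318.56379436],
       [  0.        , 441.23702281, 236.83861177],
       [  0.        ,   0.        ,   1.        ]]), 'dist_coeffs': array([-0.07896361,  0.        ,  0.        ,  0.        ,  0.        ]), 'T': array([[ 0.67939871, -0.64656978,  0.34693646,  0.17001412],
       [-0.73365016, -0.5900433 ,  0.3370554 , -0.31457893],
       [-0.0132223 , -0.483525  , -0.87523068,  0.94331596],
       [ 0.        ,  0.        ,  0.        ,  1.        ]])}
top {'mtx': array([[548.81725366,   0.        , 318.23630488],
       [  0.        , 548.81725366, 239.34738804],
       [  0.        ,   0.        ,   1.        ]]), 'dist_coeffs': array([-0.12469991,  0.        ,  0
[... 195 characters left out ...]
184, -0.98666772,  1.28867191],
       [ 0.        ,  0.        ,  0.        ,  1.        ]])}
{'mtx': array([[361.19549868,   0.        , 323.47882526],
       [  0.        , 361.19549868, 241.5395356 ],
       [  0.        ,   0.        ,   1.        ]]), 'dist_coeffs': array([-0.01427839,  0.        ,  0.        ,  0.        ,  0.        ]), 'hand_eye': array([[-9.52120992e-04,  9.55487473e-01,  2.95030137e-01,
        -7.45890807e-02],
       [ 1.18107301e-04, -2.95030161e-01,  9.55487933e-01,
        -1.42105528e-01],
       [ 9.99999540e-01,  9.44585332e-04,  1.68054363e-04,
         1.62226106e-04],
       [ 0.00000000e+00,  0.00000000e+00,  0.00000000e+00,
         1.00000000e+00]])}
```

View pics/scene0.png

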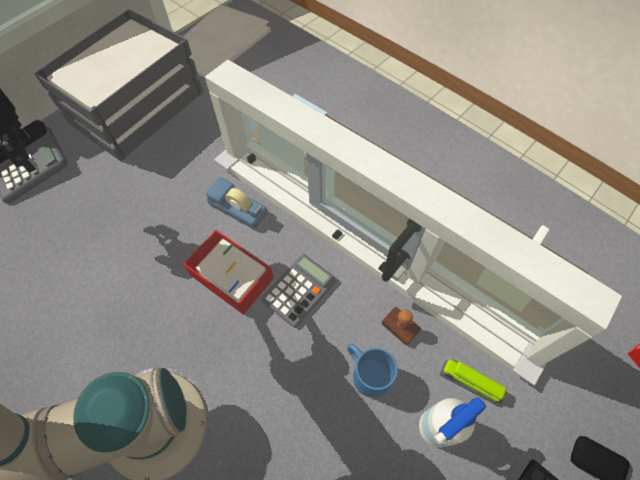

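View pics/top0.png

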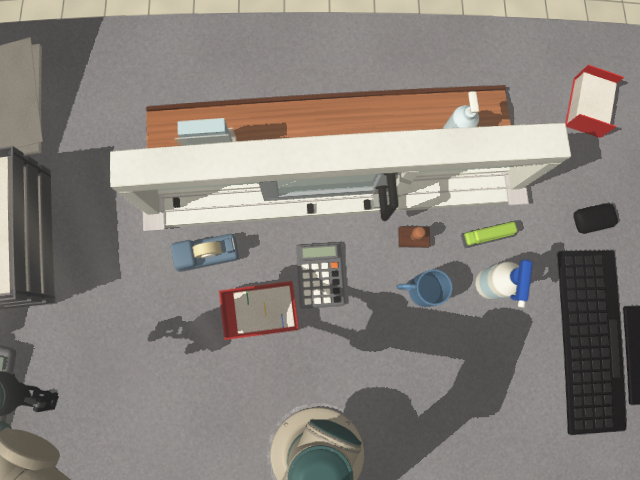

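The scene view shows the handle at about (402,250) with a stop at (338,235). The top view shows the stops at (310,208) and (367,204), the handle at (387,195), and the head rail running from (112,170) to (568,140). The hatch is closed and opens to image left, which is +y. Next I measure.

```bash
cat > h.py <<'E'
import cv2,numpy as np
from bench import imaging
def ray(c,uv):
    n=cv2.undistortPoints(np.array(uv,float).reshape(-1,1,2),c["mtx"],c["dist_coeffs"]).reshape(-1,2)
    d=np.c_[n,np.ones(len(n))]@c["T"][:3,:3].T
    return c["T"][:3,3],d
def onz(c,uv,z):
    o,d=ray(c,uv); return o+d*((z-o[2])/d[:,2])[:,None]
def cloud(c,d):
    v,u=np.mgrid[0:480,0:640]; uv=np.c_[u.ravel(),v.ravel()]
    n=cv2.undistortPoints(uv.astype(float).reshape(-1,1,2),c["mtx"],c["dist_coeffs"]).reshape(-1,2)
    z=d.ravel(); P=np.c_[n*z[:,None],z]@c["T"][:3,:3].T+c["T"][:3,3]
    P[z==0]=np.nan
    return P.reshape(480,640,3)
E
python3 - <<'E'
from h import *
for n in ("top","scene"):
    f=np.load(n+"0.npz"); p,d=f["p"],f["d"]; c=imaging.get_calibration(n); P=cloud(c,d)
    dark=(p.max(2)<60).astype(np.uint8)
    if n=="top": roi=(165,215,290,410)
    else: roi=(190,285,320,430)
    m=np.zeros_like(dark); m[roi[0]:roi[1],roi[2]:roi[3]]=dark[roi[0]:roi[1],roi[2]:roi[3]]
    k,l,st,ce=cv2.connectedComponentsWithStats(m)
    for i in range(1,k):
        if st[i,4]<15: continue
        q=P[l==i]; q=q[~np.isnan(q[:,0])]
        print(n,st[i],ce[i].round(1),"med",np.median(q,0).round(4),"top",np.median(q[q[:,2]>np.percentile(q[:,2],85)],0).round(4),"on .04",onz(c,[ce[i]],.04).round(4))
    # head rail
    q=P.reshape(-1,3); q=q[(abs(q[:,2]-.29)<.008)&(q[:,0]>.35)&(q[:,0]<.85)&(abs(q[:,1])<.65)]
    print(n,"rail",len(q), cv2.minAreaRect(q[:,:2].astype(np.float32)), np.median(q[:,2]))
    hz=P[(abs(P[...,2]-.22)<.012)&(dark>0)]
    hz=hz[(hz[:,0]>.35)&(hz[:,0]<.7)&(abs(hz[:,1])<.4)]
    print("handle hi",len(hz), np.median(hz,0) if len(hz) else 0, hz.min(0),hz.max(0))
E
```

```text
top [376 174  22  41 310] [388.6 199.4] med [ 0.549  -0.1546  0.1912] top [ 0.5474 -0.1563  0.229 ] on .04 [[ 0.583  -0.1761  0.04  ]]
top [364 200   6   9  36] [367.  204.3] med [ 0.5718 -0.1252  0.0397] top [ 0.5716 -0.1231  0.0427] on .04 [[ 0.5715 -0.1247  0.04  ]]
top rail 16731 ((0.6184710264205933, -0.05474916100502014), (0.07622373104095459, 0.900844395160675), 3.735823631286621) 0.28965693693235073
handle hi 137 [ 0.54408492 -0.15588232  0.22634994] [ 0.52043565 -0.16295636  0.20874055] [ 0.59622194 -0.14244541  0.2308101 ]
scene [379 242  30  39 385] [392.2 262.8] med [ 0.5261 -0.1598  0.1461] top [ 0.5289 -0.1617  0.2252] on .04 [[ 0.5913 -0.1356  0.04  ]]
scene rail 16188 ((0.6171855926513672, -0.055057525634765625), (0.07621775567531586, 0.8993256092071533), 3.56278395652771) 0.29078853459252363
handle hi 85 [ 0.53233648 -0.16121557  0.22596116] [ 0.52057021 -0.16513144  0.20848986] [ 0.59665819 -0.14309028  0.23006828]
```

```bash
cat > g.py <<'E'
import numpy as np, sys
from scipy.spatial.transform import Rotation as R
from bench import sensors
YAW=np.radians(3.65); S=R.from_euler('z',YAW)
O=np.array([.6015,-.0557,0])
def target(px,py,pz,tilt=20,back=0):
    t=np.radians(tilt)
    ydir=np.array([np.sin(t),0,-np.cos(t)]); z=np.array([0,1,0.]); x=np.cross(ydir,z)
    M=S.as_matrix()@np.c_[x,ydir,z]
    grasp=O+S.apply([px,py,pz])
    return grasp+M[:,1]*(.019-back), R.from_matrix(M)
def delta(p,Rt):
    s=sensors.observe(); Rc=R.from_quat(s["eef_rot"])
    print("tool axes\n",Rc.as_matrix().round(3)); print("t",s["time"],"pos",s["eef_pos"].round(4) if hasattr(s["eef_pos"],'round') else s["eef_pos"],"tgt",p.round(4),"F",np.round(s["wrist_force"],2),"gap",s["finger_gap"], "q",np.round(s["joints"],2))
    print("shift mm in tool",(Rc.inv().apply(p-np.array(s["eef_pos"]))*1e3).round(1),"rotvec deg",np.degrees((Rc.inv()*Rt).as_rotvec()).round(2))
    sp=S.inv().apply(np.array(s["eef_pos"])+Rc.as_matrix()[:,1]*-.019-O); print("grasp in screen mm",(sp*1e3).round(1))
E
python3 - <<'E'
from g import *
delta(*target(-.08,-.1,.2,20,.1))
E
```

```text
tool axes
 [[ 0.951 -0.001  0.31 ]
 [-0.31  -0.001  0.951]
 [-0.    -1.    -0.002]]
t 0.1 pos [0.1778 0.5463 0.2306] tgt [ 0.5004 -0.1624  0.2761] F [-0.66  0.24 -0.08] gap 0.0854831991451293 q [ 1.14  0.28  1.51 -0.    1.36 -0.12]
shift mm in tool [ 526.1  -44.8 -574.1] rotvec deg [  3.87 -21.45 -19.79]
grasp in screen mm [-384.5  627.8  249.6]
```

{"method": "move_arm", "body": {"targets": [[[0, -25, 0, 1, -5.4, -4.9], [0, -25, 0, 1, -5.4, -4.9], [0, -25, 0, 1, -5.4, -4.9], [0, -10, 0, 1, -5.4, -4.9], [0, 0, 0, 0, 0, 0]]], "grip": 1, "force": 60}}

```text
time: 0.6
eef_pos: [0.1696, 0.5455, 0.3138]
eef_rot: [-0.693, -0.152, -0.098, 0.698]
wrist_force: [0.1, 0.4, 0.1]
finger_gap: 0.0853
```

```bash
python3 -c "
from g import *
delta(*target(-.08,-.1,.2,20,.1))"
```

```text
tool axes
 [[ 0.935  0.347 -0.077]
 [ 0.075  0.02   0.997]
 [ 0.347 -0.938 -0.008]]
t 0.6 pos [0.1696 0.5455 0.3138] tgt [ 0.5004 -0.1624  0.2761] F [0.09 0.38 0.12] gap 0.08530015182157424 q [ 1.36  0.19  1.47 -0.35  1.39 -0.24]
shift mm in tool [ 243.3  136.1 -730.9] rotvec deg [0.15 0.86 0.32]
grasp in screen mm [-399.3  627.5  331.6]
```

{"method": "move_arm", "body": {"targets": [[[14, 6, -42, 0, 0, 0], [14, 6, -42, 0, 0, 0], [14, 6, -42, 0, 0, 0], [14, 6, -42, 0, 0, 0], [14, 6, -42, 0, 0, 0], [14, 6, -42, 0, 0, 0], [14, 6, -42, 0, 0, 0], [14, 6, -42, 0, 0, 0], [14, 6, -42, 0, 0, 0], [14, 6, -42, 0, 0, 0], [14, 6, -42, 0, 0, 0], [14, 6, -42, 0, 0, 0]]]}}

```text
time: 1.8
eef_pos: [0.3907, 0.0416, 0.2972]
eef_rot: [-0.694, -0.142, -0.097, 0.7]
wrist_force: [0.9, 0.4, -0.3]
finger_gap: 0.0855
```

```bash
python3 -c "
from g import *
delta(*target(-.08,-.1,.2,20,.1))"
```

```text
tool axes
 [[ 0.941  0.333 -0.063]
 [ 0.06   0.019  0.998]
 [ 0.334 -0.943 -0.002]]
t 1.8 pos [0.3907 0.0416 0.2972] tgt [ 0.5004 -0.1624  0.2761] F [ 0.93  0.41 -0.33] gap 0.08547817385291828 q [-0.13 -0.24  1.92  0.07  1.12 -1.78]
shift mm in tool [  83.9   52.5 -210.4] rotvec deg [ 0.13  0.01 -0.52]
grasp in screen mm [-210.5  110.6  315.1]
```

{"method": "move_arm", "body": {"targets": [[[16, 10, -42, 0, 0, 0], [16, 10, -42, 0, 0, 0], [16, 10, -42, 0, 0, 0], [18, 10, -42, 0, 0, 0], [18, 10, -42, 0, 0, -0.5], [0, 0, 0, 0, 0, 0]]]}}

```text
time: 2.4
eef_pos: [0.5007, -0.1838, 0.2742]
eef_rot: [-0.691, -0.134, -0.113, 0.701]
wrist_force: [-0.3, 0.1, 0.9]
finger_gap: 0.0851
```

Run:
```python
from g import *
delta(*target(-.08,-.1,.2,20,.1))
from h import *
s=sensors.observe()
p,d=imaging.snapshot("wrist"); cv2.imwrite("pics/w1.png",p[:,:,::-1]); np.savez("w1.npz",p=p,d=d,pos=s["eef_pos"],rot=s["eef_rot"])
```

```text
tool axes
 [[ 0.939  0.343 -0.031]
 [ 0.026  0.02   0.999]
 [ 0.344 -0.939  0.01 ]]
t 2.4 pos [ 0.5007 -0.1838  0.2742] tgt [ 0.5004 -0.1624  0.2761] F [-0.34  0.14  0.9 ] gap 0.0850898454440207 q [-0.64  0.03  1.76  0.25  1.09 -2.32]
shift mm in tool [ 0.9 -1.5 21.5] rotvec deg [ 0.12 -1.93  0.11]
grasp in screen mm [-115.3 -121.4  292. ]
```

View pics/w1.png

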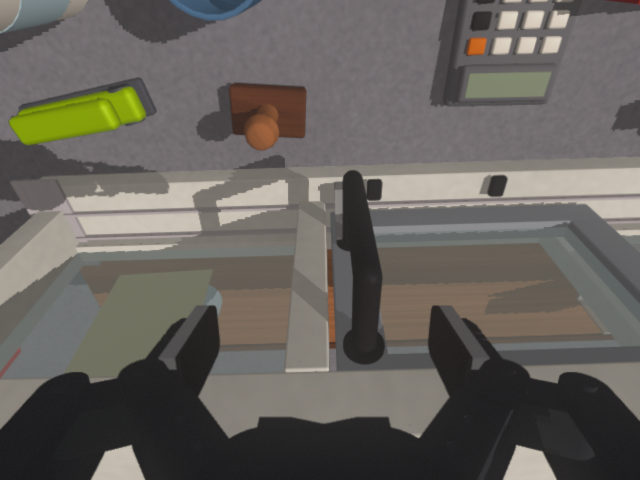

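The wrist view shows the bar's top near (366,275), its lower end near (353,180), and the stops at (374,190) and (497,185). The fingers are centred at about column 323, so the bar is a little to +y, as calculated. I'll check this against depth.

Run:
```python
from h import *; from g import S,O
from scipy.spatial.transform import Rotation as R
f=np.load("w1.npz"); c=imaging.get_calibration("wrist")
T=np.eye(4);T[:3,:3]=R.from_quat(f["rot"]).as_matrix();T[:3,3]=f["pos"]
c["T"]=T@c["hand_eye"]; P=cloud(c,f["d"]); p=f["p"]
m=np.zeros((480,640),bool); m[170:365,340:385]=True
m&=(p.max(2)<70)
q=P[m]; q=S.inv().apply(q[~np.isnan(q[:,0])]-O)*1e3
for lo in range(80,240,15):
    s=q[(q[:,2]>=lo)&(q[:,2]<lo+15)&(q[:,0]<-60)]
    if len(s)>5: print(lo,len(s),"x",np.percentile(s[:,0],[5,50,95]).round(1),"y",np.percentile(s[:,1],[5,50,95]).round(1))
s=q[q[:,2]>215]; print(s.min(0).round(1),s.max(0).round(1))
print(S.inv().apply(onz(c,[[374,187],[497,184]],.04)-O)*1e3)
```

```text
80 13 x [-85.5 -84.6 -82. ] y [-102.   -94.7  -89.1]
95 161 x [-85.9 -84.4 -78.4] y [-103.7  -97.4  -88.8]
110 189 x [-85.9 -84.6 -79.8] y [-103.8  -96.8  -88.5]
125 200 x [-85.8 -84.4 -79.7] y [-103.8  -96.9  -88.5]
140 242 x [-85.8 -84.4 -79.7] y [-104.   -96.9  -88.7]
155 272 x [-85.8 -84.5 -79.6] y [-103.8  -96.7  -88.3]
170 317 x [-85.8 -84.4 -79.6] y [-103.9  -96.9  -88.4]
185 357 x [-85.8 -84.3 -79.5] y [-103.7  -96.6  -88.3]
200 425 x [-85.9 -84.4 -79.9] y [-103.8  -96.9  -88.3]
215 1169 x [-85.3 -77.6 -61.8] y [-103.4  -96.3  -88.5]
[ -86.4 -110.1  215. ] [ -6.7 -79.6 235.1]
[[-38.92801081 -67.39352307  40.        ]
 [-37.90451591  64.19499384  40.        ]]
```

{"method": "move_arm", "body": {"targets": [[[3, 0, 12, 0, -1, 0], [0, 0, 12, 0, -0.9, 0], [0, 0, 0, 0, 0, 0]]]}}

```text
time: 2.75
eef_pos: [0.4988, -0.1531, 0.2738]
eef_rot: [-0.69, -0.144, -0.099, 0.702]
wrist_force: [-0.6, 0.5, 0.6]
finger_gap: 0.085
```

```bash
python3 -c "
from g import *
delta(*target(-.078,-.097,.2,20,.0))"
```

```text
tool axes
 [[ 0.939  0.338 -0.064]
 [ 0.059  0.027  0.998]
 [ 0.339 -0.941  0.006]]
t 2.75 pos [ 0.4988 -0.1531  0.2738] tgt [ 0.5363 -0.1571  0.1821] F [-0.64  0.47  0.57] gap 0.08497303758855886 q [-0.58  0.01  1.78  0.24  1.09 -2.3 ]
shift mm in tool [ 3.9 98.8 -6.9] rotvec deg [-0.32 -0.08 -0.19]
grasp in screen mm [-115.1  -90.8  291.7]
```

{"method": "move_arm", "body": {"targets": [[[1, 18, -2, -0.1, 0, 0], [1, 18, -2, -0.1, 0, 0], [1, 18, -1, -0.1, 0, 0], [0, 18, -1, 0, 0, 0], [0, 14, 0, 0, 0, 0], [0, 8, 0, 0, 0, 0], [0, 0, 0, 0, 0, 0]]]}}

```text
time: 3.45
eef_pos: [0.5337, -0.1439, 0.1896]
eef_rot: [-0.692, -0.153, -0.097, 0.699]
wrist_force: [-0.6, 0.1, 0.8]
finger_gap: 0.085
```

```bash
python3 -c "
from g import *
delta(*target(-.078,-.097,.2,20,.0))"
```

```text
tool axes
 [[ 0.935  0.346 -0.08 ]
 [ 0.076  0.023  0.997]
 [ 0.347 -0.938 -0.005]]
t 3.45 pos [ 0.5337 -0.1439  0.1896] tgt [ 0.5363 -0.1571  0.1821] F [-0.57  0.14  0.76] gap 0.085021450101684 q [-0.52  0.11  1.89  0.26  0.86 -2.31]
shift mm in tool [ -1.1   7.6 -13.3] rotvec deg [-0.06  0.96  0.31]
grasp in screen mm [-79.9 -83.7 207.4]
```

{"method": "move_arm", "body": {"targets": [[[0, 6, -13, 0, 0.9, 0.3], [0, 0, 0, 0, 0, 0], [0, 0, 0, 0, 0, 0]]]}}

```text
time: 3.75
eef_pos: [0.5376, -0.1571, 0.1859]
eef_rot: [-0.692, -0.147, -0.101, 0.699]
wrist_force: [-0.5, -0.1, -0.2]
finger_gap: 0.0853
```

Run:
```python
from g import *
delta(*target(-.078,-.097,.2,20,.0))
from h import *
p,d=imaging.snapshot("wrist"); cv2.imwrite("pics/w2.png",p[:,:,::-1])
```

```text
tool axes
 [[ 0.937  0.344 -0.066]
 [ 0.062  0.021  0.998]
 [ 0.345 -0.939 -0.001]]
t 3.75 pos [ 0.5376 -0.1571  0.1859] tgt [ 0.5363 -0.1571  0.1821] F [-0.48 -0.07 -0.17] gap 0.08527192693665098 q [-0.54  0.13  1.88  0.26  0.86 -2.32]
shift mm in tool [-2.5  3.   0.1] rotvec deg [0.03 0.13 0.17]
grasp in screen mm [-76.7 -97.1 203.7]
```

View pics/w2.png

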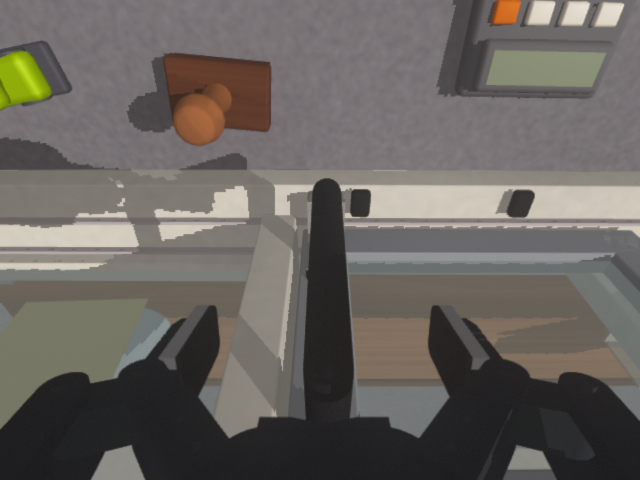

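The bar, at columns 308–350, is now centred between the pads (about 220 and 430). I'll go a touch deeper and close.

{"method": "move_arm", "body": {"targets": [[[-1, 3, 0, 0, 0, 0], [0, 0, 0, 0, 0, 0]]]}}

```text
time: 4.0
eef_pos: [0.538, -0.1578, 0.1833]
eef_rot: [-0.692, -0.147, -0.102, 0.699]
wrist_force: [0.6, 0.4, 0.3]
finger_gap: 0.0854
```

{"method": "move_arm", "body": {"targets": [[[0, 0, 0, 0, 0, 0], [0, 0, 0, 0, 0, 0], [0, 0, 0, 0, 0, 0], [0, 0, 0, 0, 0, 0], [0, 0, 0, 0, 0, 0], [0, 0, 0, 0, 0, 0], [0, 0, 0, 0, 0, 0], [0, 0, 0, 0, 0, 0]]], "grip": -1, "force": 80}}

```text
time: 4.8
eef_pos: [0.5377, -0.1575, 0.1836]
eef_rot: [-0.692, -0.147, -0.102, 0.699]
wrist_force: [0.3, -0.7, 1.4]
finger_gap: 0.0165
```

Run:
```python
from g import *
delta(*target(-.078,-.097,.216,20,.0))
```

```text
tool axes
 [[ 0.936  0.345 -0.064]
 [ 0.061  0.021  0.998]
 [ 0.346 -0.938 -0.002]]
t 4.8 pos [ 0.5377 -0.1575  0.1836] tgt [ 0.5363 -0.1571  0.1981] F [ 0.26 -0.73  1.42] gap 0.016478924244071668 q [-0.54  0.13  1.88  0.26  0.85 -2.32]
shift mm in tool [  3.8 -14.1   0.5] rotvec deg [0.08 0.08 0.25]
grasp in screen mm [-76.7 -97.5 201.4]
```

{"method": "move_arm", "body": {"targets": [[[1.4, -3.8, 0, 0, 0, 0], [1.4, -3.8, 0, 0, 0, 0], [1.4, -3.8, 0, 0, 0, 0], [1.4, -3.8, 0, 0, 0, 0], [0, 0, 0, 0, 0, 0]]]}}

```text
time: 5.3
eef_pos: [0.5376, -0.1574, 0.1978]
eef_rot: [-0.692, -0.145, -0.101, 0.7]
wrist_force: [2.9, -0.7, -6.9]
finger_gap: 0.0165
```

Run:
```python
from g import *
delta(*target(-.078,-.097,.217,20,.0))
```

```text
tool axes
 [[ 0.937  0.342 -0.064]
 [ 0.06   0.022  0.998]
 [ 0.343 -0.939 -0.   ]]
t 5.3 pos [ 0.5376 -0.1574  0.1978] tgt [ 0.5363 -0.1571  0.1991] F [ 2.86 -0.68 -6.89] gap 0.016463497418177438 q [-0.54  0.12  1.86  0.25  0.89 -2.31]
shift mm in tool [-0.7 -1.7  0.4] rotvec deg [-0.    0.02  0.07]
grasp in screen mm [-76.8 -97.4 215.6]
```

{"method": "move_arm", "body": {"targets": [[[0.6, -1.8, 0, 0, 0, 0], [0, 0, 6, 0, 0, 0], [0, 0, 10, 0, 0, 0], [0, 0, 10, 0, 0, 0], [0, 0, 10, 0, 0, 0], [0, 0, 6, 0, 0, 0], [0, 0, 0, 0, 0, 0]]]}}

```text
time: 6.0
eef_pos: [0.5347, -0.1116, 0.1998]
eef_rot: [-0.692, -0.146, -0.101, 0.7]
wrist_force: [4.5, -2.0, -7.1]
finger_gap: 0.0167
```

Run:
```python
from g import *
delta(*target(-.078,.08,.216,20,.0))
from h import *
p,d=imaging.snapshot("wrist"); cv2.imwrite("pics/w3.png",p[:,:,::-1])
```

```text
tool axes
 [[ 0.937  0.343 -0.064]
 [ 0.06   0.021  0.998]
 [ 0.344 -0.939 -0.001]]
t 6.0 pos [ 0.5347 -0.1116  0.1998] tgt [0.5251 0.0196 0.1981] F [ 4.52 -1.99 -7.05] gap 0.016744730314703787 q [-0.45  0.09  1.88  0.22  0.87 -2.2 ]
shift mm in tool [ -1.7   1.1 131.5] rotvec deg [0.02 0.02 0.12]
grasp in screen mm [-76.8 -51.5 217.6]
```

View pics/w3.png

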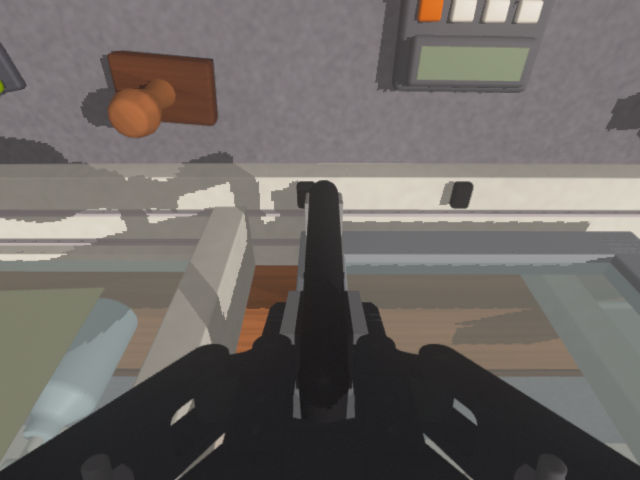

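The bar at (322,190) is passing stop 1 at (305,193), held 16 mm up. I'll keep sliding.

{"method": "move_arm", "body": {"targets": [[[0, 0, 6, 0, 0, 0], [0, 0, 12, 0, 0, 0], [0, 0, 12, 0, 0, 0], [0, 0, 12, 0, 0, 0], [0, 0, 12, 0, 0, 0], [0, 0, 12, 0, 0, 0], [0, 0, 8, 0, 0, 0], [0, 0, 0, 0, 0, 0]]]}}

```text
time: 6.85
eef_pos: [0.5298, -0.0348, 0.1999]
eef_rot: [-0.693, -0.145, -0.102, 0.699]
wrist_force: [4.7, 0.4, -6.8]
finger_gap: 0.0167
```

Run:
```python
from g import *
delta(*target(-.0768,.09,.217,20,.0))
```

```text
tool axes
 [[ 0.937  0.344 -0.061]
 [ 0.058  0.02   0.998]
 [ 0.344 -0.939 -0.001]]
t 6.85 pos [ 0.5298 -0.0348  0.1999] tgt [0.5256 0.0296 0.1991] F [ 4.66  0.43 -6.81] gap 0.016686951939365886 q [-0.28  0.06  1.92  0.15  0.83 -1.99]
shift mm in tool [-0.4  0.5 64.6] rotvec deg [ 0.11 -0.1   0.13]
grasp in screen mm [-76.8  25.4 217.7]
```

{"method": "move_arm", "body": {"targets": [[[0, 0, 6, 0, 0, 0], [0, 0, 10, 0, 0, 0], [0, 0, 12, 0, 0, 0], [0, 0, 12, 0, 0, 0], [0, 0, 12, 0, 0, 0], [0, 0, 8, 0, 0, 0], [0, 0, 4, 0, 0, 0], [0, 0, 0, 0, 0, 0]]]}}

```text
time: 7.65
eef_pos: [0.5256, 0.0307, 0.1999]
eef_rot: [-0.693, -0.144, -0.103, 0.699]
wrist_force: [4.7, 0.6, -6.6]
finger_gap: 0.0165
```

Run:
```python
from g import *
delta(*target(-.0768,.099,.217,20,.0))
```

```text
tool axes
 [[ 0.937  0.343 -0.058]
 [ 0.056  0.017  0.998]
 [ 0.344 -0.939 -0.003]]
t 7.65 pos [0.5256 0.0307 0.1999] tgt [0.525  0.0386 0.1991] F [ 4.7   0.6  -6.56] gap 0.01653993990702365 q [-0.11  0.05  1.93  0.08  0.82 -1.79]
shift mm in tool [-0.3  0.6  7.9] rotvec deg [ 0.25 -0.24  0.09]
grasp in screen mm [-76.8  91.2 217.7]
```

Now I creep toward the buffer in small steps.

{"method": "move_arm", "body": {"targets": [[[0, 0, 4, 0, 0, 0], [0, 0, 3, 0, 0, 0], [0, 0, 0, 0, 0, 0], [0, 0, 0, 0, 0, 0]]]}}

```text
time: 8.05
eef_pos: [0.5252, 0.0376, 0.1998]
eef_rot: [-0.693, -0.143, -0.103, 0.699]
wrist_force: [3.0, -1.0, -7.1]
finger_gap: 0.0166
```

Run:
```python
from g import *
delta(*target(-.0768,.099,.217,20,.0))
from h import *
p,d=imaging.snapshot("wrist"); cv2.imwrite("pics/w4.png",p[:,:,::-1])
```

```text
tool axes
 [[ 0.938  0.343 -0.057]
 [ 0.055  0.017  0.998]
 [ 0.343 -0.939 -0.003]]
t 8.05 pos [0.5252 0.0376 0.1998] tgt [0.525  0.0386 0.1991] F [ 3.05 -0.97 -7.14] gap 0.016630398907050783 q [-0.1   0.05  1.93  0.07  0.81 -1.76]
shift mm in tool [-0.3  0.6  1. ] rotvec deg [ 0.27 -0.29  0.07]
grasp in screen mm [-76.8  98.1 217.7]
```

View pics/w4.png

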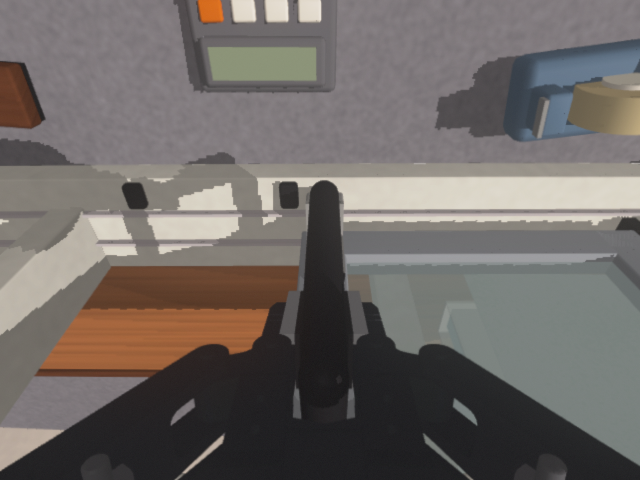

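The bar is past stop 2 at (289,195). I'll nudge on until the buffer pushes back.

{"method": "move_arm", "body": {"targets": [[[0, 0, 2, 0, 0, 0], [0, 0, 0, 0, 0, 0], [0, 0, 0, 0, 0, 0]]]}}

```text
time: 8.4
eef_pos: [0.525, 0.0395, 0.1998]
eef_rot: [-0.693, -0.143, -0.103, 0.699]
wrist_force: [4.2, -0.9, -6.1]
finger_gap: 0.0168
```

{"method": "move_arm", "body": {"targets": [[[0, 0, 2, 0, 0, 0], [0, 0, 0, 0, 0, 0], [0, 0, 0, 0, 0, 0]]]}}

```text
time: 8.7
eef_pos: [0.525, 0.0397, 0.1998]
eef_rot: [-0.695, -0.143, -0.103, 0.697]
wrist_force: [3.4, -0.7, -7.5]
finger_gap: 0.0164
```

Run:
```python
from g import *
delta(*target(-.0768,.099,.217,20,.0))
```

```text
tool axes
 [[ 0.938  0.343 -0.056]
 [ 0.055  0.014  0.998]
 [ 0.343 -0.939 -0.006]]
t 8.7 pos [0.525  0.0397 0.1998] tgt [0.525  0.0386 0.1991] F [ 3.41 -0.71 -7.52] gap 0.01636627787200163 q [-0.09  0.05  1.93  0.06  0.81 -1.75]
shift mm in tool [-0.3  0.6 -1.1] rotvec deg [ 0.48 -0.3   0.06]
grasp in screen mm [-76.7 100.2 217.7]
```

{"method": "move_arm", "body": {"targets": [[[0, 0, 2, 0, 0, 0], [0, 0, 0, 0, 0, 0]]]}}

```text
time: 8.9
eef_pos: [0.525, 0.0397, 0.1998]
eef_rot: [0.696, 0.143, 0.103, -0.696]
wrist_force: [4.1, -0.6, -7.2]
finger_gap: 0.0167
```

Run:
```python
from g import *
delta(*target(-.0768,.099,.2015,20,.0))
```

```text
tool axes
 [[ 0.938  0.343 -0.055]
 [ 0.055  0.01   0.998]
 [ 0.343 -0.939 -0.01 ]]
t 8.9 pos [0.525  0.0397 0.1998] tgt [0.525  0.0386 0.1836] F [ 4.15 -0.61 -7.17] gap 0.016705224758618967 q [-0.08  0.05  1.93  0.05  0.81 -1.74]
shift mm in tool [-5.6 15.2 -0.9] rotvec deg [ 0.71 -0.27  0.04]
grasp in screen mm [-76.8 100.3 217.6]
```

At the buffer: the position no longer advances. I'll back off slightly and lower gently.

{"method": "move_arm", "body": {"targets": [[[0, 0, -1.5, 0.7, 0, 0], [0, 0, 0, 0, 0, 0], [-1, 2.8, 0, 0, 0, 0], [-1, 2.8, 0, 0, 0, 0], [-1, 2.8, 0, 0, 0, 0], [0, 0, 0, 0, 0, 0]]]}}

```text
time: 9.5
eef_pos: [0.5251, 0.0384, 0.1901]
eef_rot: [-0.692, -0.144, -0.102, 0.7]
wrist_force: [4.4, 0.3, -8.1]
finger_gap: 0.0165
```

Run:
```python
from g import *
delta(*target(-.0768,.099,.2015,20,.0))
```

```text
tool axes
 [[ 0.938  0.342 -0.061]
 [ 0.057  0.023  0.998]
 [ 0.343 -0.939  0.002]]
t 9.5 pos [0.5251 0.0384 0.1901] tgt [0.525  0.0386 0.1836] F [ 4.38  0.28 -8.09] gap 0.01645786694365627 q [-0.1   0.06  1.94  0.08  0.79 -1.78]
shift mm in tool [-2.3  6.1  0.2] rotvec deg [-0.05 -0.17  0.06]
grasp in screen mm [-76.8  98.8 208. ]
```

Only about 6.6 mm of lift remains, below the stop's top, and the weight is still fully carried. So the catch is beyond stop 2.

{"method": "move_arm", "body": {"targets": [[[-0.7, 1.9, 0, 0, 0, 0], [-0.7, 1.9, 0, 0, 0, 0], [-0.5, 1.2, 0, 0, 0, 0], [0, 0, 0, 0, 0, 0]]]}}

```text
time: 9.9
eef_pos: [0.5251, 0.0384, 0.1842]
eef_rot: [-0.692, -0.144, -0.102, 0.7]
wrist_force: [3.6, -0.4, -6.9]
finger_gap: 0.0162
```

{"method": "move_arm", "body": {"targets": [[[-0.4, 1, 0, 0, 0, 0], [0, 0, 0, 0, 0, 0], [-0.4, 1, 0, 0, 0, 0], [0, 0, 0, 0, 0, 0]]]}}

```text
time: 10.3
eef_pos: [0.5252, 0.0384, 0.1837]
eef_rot: [-0.692, -0.145, -0.102, 0.7]
wrist_force: [3.1, 1.2, -7.7]
finger_gap: 0.0167
```

Run:
```python
from g import *
delta(*target(-.0768,.099,.2015,20,.0))
```

```text
tool axes
 [[ 0.937  0.344 -0.062]
 [ 0.058  0.022  0.998]
 [ 0.345 -0.939  0.001]]
t 10.3 pos [0.5252 0.0384 0.1837] tgt [0.525  0.0386 0.1836] F [ 3.13  1.23 -7.69] gap 0.016654091180330507 q [-0.1   0.07  1.96  0.08  0.77 -1.78]
shift mm in tool [-0.1  0.   0.2] rotvec deg [-0.02 -0.12  0.16]
grasp in screen mm [-76.7  98.8 201.5]
```

{"method": "move_arm", "body": {"targets": [[[-0.7, 2, 0, 0, 0, 0], [0, 0, 0, 0, 0, 0]]]}}

```text
time: 10.5
eef_pos: [0.5252, 0.0384, 0.1838]
eef_rot: [-0.692, -0.146, -0.103, 0.7]
wrist_force: [3.5, 1.6, -7.9]
finger_gap: 0.0165
```

Run:
```python
from g import *
delta(*target(-.0768,.099,.2015,20,.0))
from h import *
p,d=imaging.snapshot("wrist"); cv2.imwrite("pics/w5.png",p[:,:,::-1])
p,d=imaging.snapshot("scene"); cv2.imwrite("pics/s5.png",p[:,:,::-1])
```

```text
tool axes
 [[ 0.936  0.346 -0.062]
 [ 0.058  0.022  0.998]
 [ 0.347 -0.938  0.001]]
t 10.5 pos [0.5252 0.0384 0.1838] tgt [0.525  0.0386 0.1836] F [ 3.49  1.59 -7.92] gap 0.01649819127695211 q [-0.1   0.07  1.96  0.08  0.77 -1.78]
shift mm in tool [-0.2  0.1  0.2] rotvec deg [-0.   -0.09  0.28]
grasp in screen mm [-76.7  98.8 201.6]
```

View pics/w5.png

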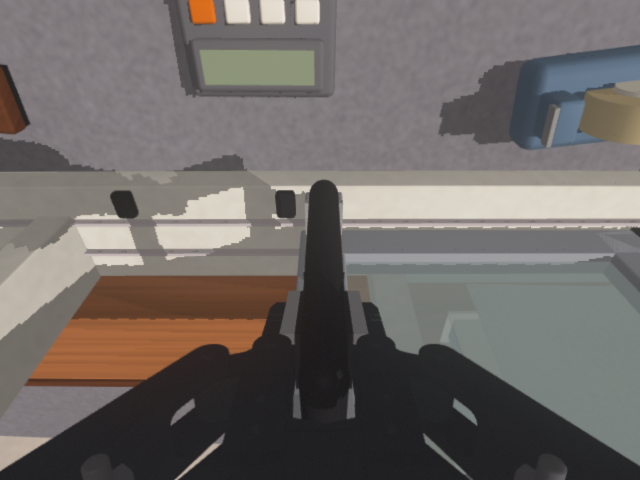

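View pics/s5.png

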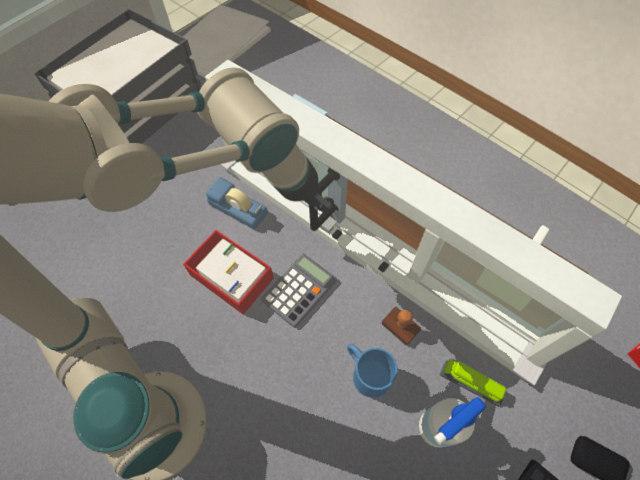

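The sash is at its starting height (201.5 mm against 201.4 mm) and further lowering is resisted, so it is seated. The views show the bar beyond stop 2 at (286,204) and the bystanders in place. I'll release and back out.

{"method": "move_arm", "body": {"targets": [[[0, 0, 0, 0, 0, 0], [0, 0, 0, 0, 0, 0], [0, 0, 0, 0, 0, 0], [0, 0, 0, 0, 0, 0], [0, 0, 0, 0, 0, 0], [0, 0, 0, 0, 0, 0]]], "grip": 1}}

```text
time: 11.2
eef_pos: [0.5257, 0.0385, 0.1838]
eef_rot: [-0.691, -0.146, -0.103, 0.7]
wrist_force: [-0.4, 1.2, 0.8]
finger_gap: 0.0855
```

{"method": "move_arm", "body": {"targets": [[[0, -10, 0, 0, 0, 0], [0, -20, 0, 0, 0, 0], [0, -20, 0, 0, 0, 0], [0, -20, 0, 0, 0, 0], [0, -20, 0, 0, 0, 0], [0, -15, 0, 0, 0, 0], [0, 0, 0, 0, 0, 0]]]}}

```text
time: 11.9
eef_pos: [0.4869, 0.036, 0.2894]
eef_rot: [-0.692, -0.146, -0.104, 0.7]
wrist_force: [0.1, 0.8, -0.6]
finger_gap: 0.0853
```

Run:
```python
from g import *
delta(*target(-.0768,.099,.2015,20,.0))
from h import *
s=sensors.observe(); c=imaging.get_calibration("wrist")
p,d=imaging.snapshot("wrist"); cv2.imwrite("pics/w6.png",p[:,:,::-1])
T=np.eye(4);T[:3,:3]=R.from_quat(s["eef_rot"]).as_matrix();T[:3,3]=s["eef_pos"]
c["T"]=T@c["hand_eye"]; P=S.inv().apply(cloud(c,d).reshape(-1,3)-O)*1e3
m=(p.max(2)<70).ravel()
q=P[m&(P[:,0]<-60)&(P[:,0]>-95)&(P[:,1]>60)&(P[:,1]<140)&(P[:,2]>80)]
b=q[q[:,2]<215]; print(np.percentile(b,[5,50,95],axis=0).round(1), "top",np.percentile(q[:,2],[99,99.8]))
p,d=imaging.snapshot("scene"); cv2.imwrite("pics/s6.png",p[:,:,::-1])
```

```text
tool axes
 [[ 0.936  0.348 -0.061]
 [ 0.057  0.022  0.998]
 [ 0.348 -0.937  0.001]]
t 11.9 pos [0.4869 0.036  0.2894] tgt [0.525  0.0386 0.1836] F [ 0.1   0.76 -0.58] gap 0.08532214402010137 q [-0.12 -0.08  1.83  0.07  1.04 -1.77]
shift mm in tool [ -1.  112.5   0.2] rotvec deg [ 0.01 -0.14  0.38]
grasp in screen mm [-115.1   98.8  307.2]
[[-85.8  91.  104.6]
 [-84.4  98.5 170.2]
 [-80.1 106.5 211.2]] top [228.82541006 229.23414145]
```

View pics/w6.png

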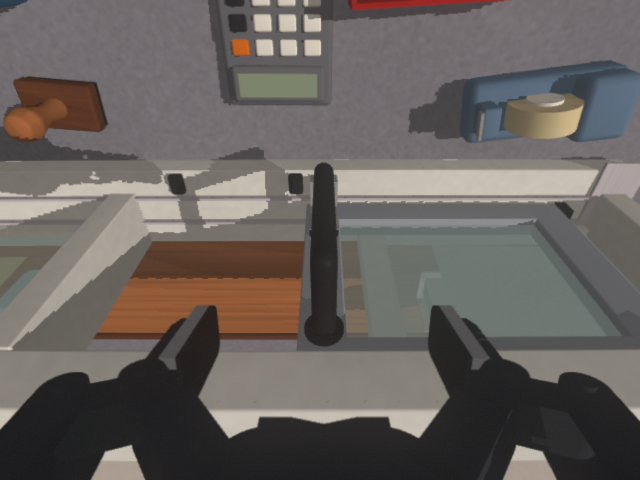

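View pics/s6.png

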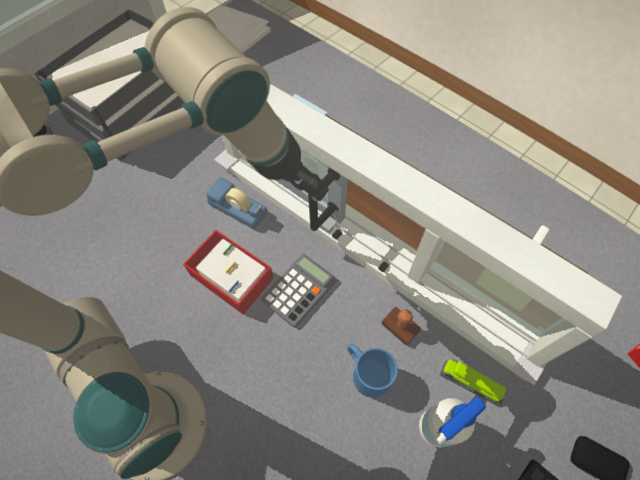

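The bar at (323,170)–(323,330) stands beyond stop 2 at (296,183). Its top is at 229 mm, which is the sash-down height, and its y is about 98.5 mm. The gripper is clear and the bystanders are unmoved, so I'm handing in.

```bash
python3 -c "
from bench import env; print(env.hand_in())"
```

```text
the job is handed in; nothing more can be done
None
```

The hatch is open and the job is handed in at about 12 s. I gripped the pull handle, lifted the sash about 16 mm and slid it over both stops until the buffer stopped it. I then backed off about 1.5 mm, lowered it in small steps, let go and moved clear.

**Last checks after release:**
- **Sash position:** the handle is at y ≈ +98.5 mm of the screen, about 1.5 mm short of the buffer and inside the second stop's range.
- **Sash height:** the handle's top is at 229 mm, which is the sash-down height, so the catch is on the sill beyond the second stop.
- **Surroundings:** by eye in the last pictures, none of the bystanders has moved. The gripper is open and clear of the handle, and the wrist force is near zero.

**One disagreement:** the wrist force still read about -7 to -8 N vertically after the sash had stopped coming down, and it only cleared when I let go. It also showed no clear push at the buffer. For both contacts I relied on the measured position no longer changing.

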